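# Clamp the tube rack to the bench mixer

## Task

Clamp the tube rack's foot to the mixer: take the T-bolt (the fastener with the straight bar nut) from the stand, lower its head lengthwise into the slot framed by the rack's dark steel foot until its washer lies on the foot, and turn it a quarter turn clockwise (seen from above) so that the head stands square across under the slot's lips. Then tighten by turning the bar nut clockwise about another quarter turn, and let go. Leave the round-knobbed screw in its stand.

Things in the scene. Friction and masses are not known exactly. Their poses are not given: they have to be found in the camera images.
- tbolt: Loose steel T-bolt, 0.2 kg, upright in a well of the white stand. Origin: underside of its washer (40 mm across, 6 thick); z up. Below: 12 mm shank, oblong head 44 mm (along y) x 12 (x), 13 to 21 mm below origin. On top, the part to grip: bar nut 56 x 14 mm, 24 tall, 18 to 42 mm above origin, at first along y; both its long sides are free. All hangs by the washer.
- nut (a joint): Bar nut's turn on the T-bolt, rad: 0 at first (bar along the bolt's y), growing clockwise seen from above, up to 2.2; tight above 0.7. The bar points along the bolt's y turned clockwise by this. It drags (0.12 N m): turning the bar turns the whole bolt with it until the head meets the stops in the slot; from there on the nut turns on the bolt.
- slot (a point): Centre of the slot's mouth, on top of the rack's dark steel foot, 75 mm above the bench. z up; slot 58 mm long (y), 24 wide (x), lips 10 thick, hollow below 28 deep with stops that halt a head turned clockwise at 90 to 100 deg. Rack (white, 50 mm tall over the foot) starts 78 mm off towards +y; beyond it, 220 mm off, a bare slot without foot: not that one.
- roundscrew: Loose steel screw with a round knob 40 mm across, its top 40 mm above the stand, upright in the stand's other well, 100 mm from the T-bolt; the stand is 45 mm tall and either well may hold it. The line of wells runs along the T-bolt's bar. Origin: centre of its washer's underside, z up. Not needed: leave it there.
Not all that is in view belongs to the job. What is shaped like the tbolt but green or purple is not meant.

How it is judged:
On the way, in this order (a step that is already met when the one before it is completed fails the run):
1. the T-bolt's head is down in the framed slot and turned square across it (horizontal distance between tbolt and slot below 0.015 m and z of tbolt in the frame of slot between -0.004 and 0.006 m and angle between tbolt's own z axis and vertical below 0.17 rad and angle between the y axis of tbolt and the x axis of slot, either way round below 0.35 rad), for 0.2 s.
2. the nut is tightened (value of joint nut above 0.7 rad), for 0.2 s.
At the end, for the whole second after the job is handed in: T-bolt upright (7 deg) in the framed slot, washer on the steel foot (within 5 mm), within 15 mm of the slot's centre, head square across it within 20 deg, nut turned over 0.7 rad clockwise on the bolt, at rest and released (horizontal distance between tbolt and slot below 0.015 m and z of tbolt in the frame of slot between -0.004 and 0.005 m and angle between tbolt's own z axis and vertical below 0.12 rad and angle between the y axis of tbolt and the x axis of slot, either way round below 0.35 rad and value of joint nut above 0.7 rad and linear speed of tbolt below 0.02 m/s); the robot touches nothing.
It fails at once if the round-knobbed screw is moved from its place by more than 30 mm (distance of roundscrew from where it was at the start of the episode above 0.03 m).
It also fails if it takes over 59 s, if anything falls off the work surface, if the arm or the gripper's body presses on something with over 40 N, if the wrist force passes 120 N, or if a joint passes its speed limit or range.

## Robot

A 7-joint arm with a two-finger parallel gripper is mounted at the origin on the work surface. World frame = base frame: x ahead of the robot, y to its left, z up, the work surface at z = 0. Lengths are in m, angles in rad, forces in N, time in s.
With the tool pointing down it reaches from about 0.35 to 0.9 m from the base axis. Payload 8.1 kg.
Tool frame: the origin (TCP) lies midway between the tips of the shut fingers; the grasp point (between the pads) lies 19 mm behind it; z points along the fingers, y is the line along which they close (so a half turn about z gives the same grasp; the last joint's range is limited). The gripper opens to 92 mm and grips with 3 to 60 N. Pads are 19 mm wide; open, the fingers measure 130 mm over their backs; the gripper's body (75 mm by 190 mm) begins 47 mm behind the grasp point.
Start: joints at [1.133, 0.434, 0.025, 1.573, -0.012, 1.134, -0.075], TCP at [0.205, -0.59, 0.227] pointing down, gripper open.
Joint ranges: [-2.62, 2.62], [-0.44, 2.09], [-1.27, 1.32], [0.08, 2.57], [-1.32, 4.46], [0.12, 2], [-2.74, 2.74]. Speed limits (rad/s): [2.22, 2.22, 3.01, 3.01, 3.14, 3.14, 3.14].

## Interface

Orientations are given as a rotation vector (axis times angle).
In Python, from cell import observe, get_image, camera_model, sign_off, recognise, silhouettes gives the robot as it stands.
- The arm moves only by the tool apply_moves, never from a script. Its argument "motion" is a list of rows, each an object of numbers: "x", "y", "z": the shift along the world's x, y, z in cm; "yaw": the turn about the world's z in degrees; "hand": the opening, from -1 (shut) to 1 (fully open), so that 0 is half open. In form: [{"x": .., "y": .., "z": .., "yaw": .., "hand": ..}, ...]. A call has 1 to 10 rows; each row is the pose to reach, as a shift and turn from the pose commanded when the call began; what a row does not reach only later rows make up. A row lasts 1/8 s, in which the tool goes at most 62.5 mm and 10.7 degrees, less where a joint would pass 70% of its speed; a pose out of reach is approached as far as the arm can. A call with a gripper value outside its range is refused whole. The fingers move at their own pace and stop on an object; "newtons" is the grip in N (left out, the last holds). Time passes only in rows, so rows that repeat a pose let the fingers close. It gives the time, the measured TCP pose, the force, the opening and the grip force at its end, in the units of the state.
- observe(): the state, without advancing time (a new reading comes with each control period).
- get_image(name): name is "side" or "top" or "wrist"; returns the picture (384x512x3 uint8, blue, green, red); there is no depth.
- camera_model(name): a dict with "camera_matrix" (3x3 intrinsics, pixels), "T" (4x4, takes a point from camera to world coordinates). Camera axes: x right, y up, looking along -z (the intrinsics and any distortion apply to the point x, -y, -z); pixel columns grow to the right and rows downward; lengths in m; the calibration is good to about 2 mm. A picture is of the moment at which its call begins: read the wrist's pose just before it. camera_model takes no time and is no camera call; for the wrist camera it gives the pose at the moment of the call.
- sign_off(): hands the job in; it is judged then, once.
Trained networks look in the newest picture that a camera, given by its name, has taken for a name from the list of things; names that differ only in an ending like _2 or _b are one class to them, and where a whole thing is asked for, a point or a joint stands for the part that bears it (a point fixed in the world has none). Each returns a list of dicts, best first, with "p" (0 to 1); they miss things now and then, are a little off and sometimes report something else, mostly with a low value. They report only what shows in the picture. A call takes as long as a camera call. They do not tell look-alikes from the thing itself.
- recognise(query, camera): "rect" ([left, top, right, bottom] in pixels, round what is visible of it).
- silhouettes(query, camera): "mask" (384x512 bool, what is visible of it) and "rect" ([left, top, right, bottom] in pixels, round what is visible of it).
The state is a dict: "clock": time; "joints": joint angles; "dq": joint speeds; "joint_efforts": joint torques, N m; "position": TCP position; "ee_rot": TCP orientation; "force": force on the tool from outside, world axes, zero at the start; "ft_torque": the same for the moment, N m; "width": opening from 0.0 (shut) to 1.0 (fully open); "gripper_force": force on a finger pad.
Only numpy, scipy, OpenCV 4.12 (cv2) and the standard library are available. Lean on these libraries where they do the work, as an engineer would, in place of code of your own. Each camera call takes 0.05 s, during which the arm holds its last target. There are 200 camera calls.

## Working session

There is one attempt and no reset: what is moved stays moved. The work goes in short steps, Python scripts to look and compute and a tool call to move; the robot and the scene stay as the last step left them, time stands still between calls to the robot, and variables do not carry over. Pictures are saved under pics/ and viewed, at most 10 in all, crops included, and the job is handed in when it is done.

Besides the shell and the picture viewer there is one more tool, called after ">>>" as name([rows], argument=value, ...), one row to a line, values as JSON. apply_moves: Moves the arm, as the interface text tells. Its arguments: {"type":"object","properties":{"motion":{"type":"array","items":{"type":"object","properties":{"x":{"type":"number"},"y":{"type":"number"},"z":{"type":"number"},"yaw":{"type":"number"},"hand":{"type":"number"}}}},"newtons":{"type":"number"}},"required":["motion"]}

```bash
mkdir -p pics; ls; python3 - <<'E'
from cell import *
import cv2,numpy as np
a=get_image("side");b=get_image("top")
cv2.imwrite("pics/s.png",a);cv2.imwrite("pics/t.png",b)
for c in("side","top"):
    for q in("tbolt","roundscrew","slot"):
        try: print(c,q,[(r["rect"],round(r["p"],2)) for r in recognise(q,c)])
        except Exception as e: print(q,e)
    m=camera_model(c);print(np.round(m["camera_matrix"],1).tolist(),np.round(m["T"],3).tolist(),[k for k in m])
print(observe())
E
```

```text
pics
side tbolt [([234.6, 175.1, 255.3, 196.9], 0.78), ([198.1, 146.7, 214.5, 173.9], 0.77), ([284.0, 142.3, 304.5, 165.4], 0.75), ([244.0, 135.4, 260.7, 160.1], 0.52)]
side roundscrew [([246.6, 119.3, 261.6, 137.1], 0.46)]
side slot [([145.0, 213.9, 290.8, 384.0], 0.75)]
[[420.5, 0.0, 255.1], [0.0, 420.5, 192.8], [0.0, 0.0, 1.0]] [[0.998, 0.02, -0.053, 0.535], [-0.053, 0.655, -0.754, -0.736], [0.02, 0.755, 0.655, 0.715], [0.0, 0.0, 0.0, 1.0]] ['camera_matrix', 'T']
top tbolt [([156.6, 182.5, 180.5, 198.9], 0.78), ([210.7, 186.8, 224.6, 213.0], 0.71), ([163.2, 228.9, 180.8, 249.7], 0.7), ([144.1, 127.7, 163.0, 154.5], 0.57)]
top roundscrew [([116.0, 179.5, 131.4, 194.5], 0.88)]
top slot [([273.3, 160.2, 435.3, 270.9], 0.69)]
[[412.4, 0.0, 258.4], [0.0, 412.4, 188.8], [0.0, 0.0, 1.0]] [[-0.02, 0.999, -0.05, 0.541], [-1.0, -0.02, 0.004, -0.024], [0.003, 0.051, 0.999, 1.028], [0.0, 0.0, 0.0, 1.0]] ['camera_matrix', 'T']
{'clock': 0.4, 'joints': array([ 1.13338032,  0.43463826,  0.02502456,  1.57334531, -0.01158661,
        1.13400745, -0.07510015]), 'dq': array([ 0.00051919, -0.00298341, -0.00358893, -0.00160226, -0.00215577,
        0.000121  ,  0.00086795]), 'joint_efforts': array([-9.14716111e-04, -6.66977620e+01,  9.82862189e-01, -3.14413512e+01,
       -6.06531487e-02,  3.55442427e-02,  1.11519244e-04]), 'position': array([ 0.20529725, -0.59024151,  0.22659988]), 'ee_rot': array([-3.09746732e+00, -5.23275507e-01,  1.54785140e-04]), 'force': array([0.23176233, 0.32983321, 0.29360192]), 'ft_torque': array([0.00751302, 0.02640324, 0.02149125]), 'gripper_force': 0.0, 'width': 1.0035519255647813}
```

View pics/s.png

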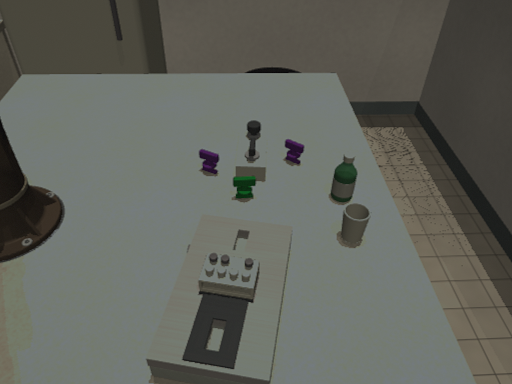

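View pics/t.png

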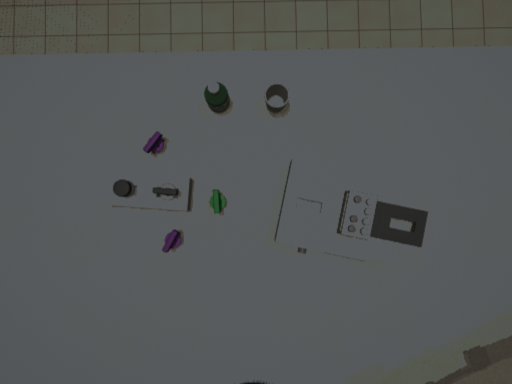

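The top view shows the grey bar nut at (166,191) and the round knob at (123,187), both in the stand. The foot's slot is at (401,225) and the bare slot at (310,200). In the side view the foot slot is at (217,335) and the screw or bolt is near (252,140).
Look-alikes for the T-bolt in the top view are green (217,201), purple (153,143), purple (171,240) and the round screw (123,187). I choose the grey bar at (166,191) and will check it in a close crop.

```bash
cat > h.py <<'E'
import numpy as np,cv2
from cell import *
def ray(m,u,v):
    K=m["camera_matrix"];T=m["T"]
    d=np.array([(u-K[0,2])/K[0,0],-(v-K[1,2])/K[1,1],-1.])
    return T[:3,3],T[:3,:3]@d
def onz(m,u,v,z):
    o,d=ray(m,u,v);return o+d*(z-o[2])/d[2]
def tri(rs):
    A=[];b=[]
    for o,d in rs:
        d=d/np.linalg.norm(d);P=np.eye(3)-np.outer(d,d);A.append(P);b.append(P@o)
    return np.linalg.lstsq(np.vstack(A),np.hstack(b),rcond=None)[0]
def proj(m,p):
    T=m["T"];q=T[:3,:3].T@(np.array(p)-T[:3,3]);K=m["camera_matrix"]
    return K[0,0]*q[0]/-q[2]+K[0,2],K[1,1]*-q[1]/-q[2]+K[1,2]
E
python3 - <<'E'
from h import *
a=cv2.imread("pics/s.png");b=cv2.imread("pics/t.png")
z=lambda im,x,y,w,h,s:cv2.convertScaleAbs(cv2.resize(im[y:y+h,x:x+w],None,fx=s,fy=s,interpolation=cv2.INTER_CUBIC),alpha=1.6)
c=np.zeros((600,800,3),np.uint8)
c[:300,:400]=z(b,105,160,100,75,4)
c[:300,400:]=z(b,360,190,100,75,4)
c[300:,:400]=z(a,215,110,100,75,4)
c[300:,400:]=z(a,170,300,100,75,4)
cv2.imwrite("pics/c.png",c)
s=camera_model("side");t=camera_model("top")
p=tri([ray(s,217,335),ray(t,401,225)]);print(p,onz(t,401,225,.075))
print(onz(t,166,191,.087),onz(t,123,187,.085))
print(proj(s,onz(t,166,191,.087)))
E
```

```text
[ 0.50140804 -0.3564049   0.07080158] [ 0.49907658 -0.3549984   0.075     ]
[0.58764938 0.18306532 0.087     ] [0.59884713 0.28168742 0.085     ]
(np.float64(251.86617030406396), np.float64(144.06554618509173))
```

View pics/c.png

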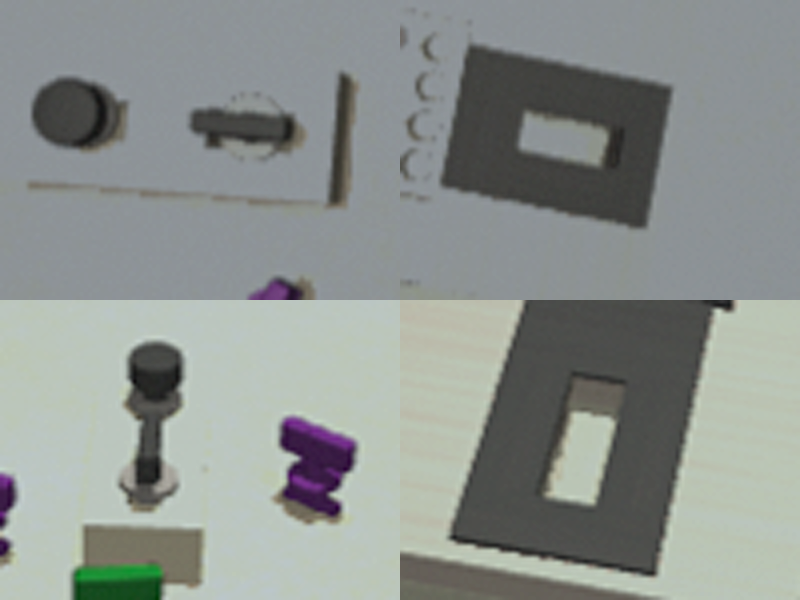

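The crop confirms the choice: the grey bar with washer is the T-bolt, at about (165,191) in the top view. The round knob stays where it is. The foot's slot is centred at about (402,225) in the top view.

```bash
python3 - <<'E'
from h import *
t=camera_model("top")
def L(p,q,z,ox,oy):
    f=lambda c:onz(t,ox+c[0]/4,oy+c[1]/4,z)
    d=f(p)-f(q);return np.degrees(np.arctan2(-d[0],d[1]))
print("stand",L((28,184),(325,204),.045,105,160),"bar",L((191,110),(285,116),.087,105,160),L((191,133),(285,137),.087,105,160))
print("foot",L((70,45),(272,88),.075,360,190),L((41,185),(248,228),.075,360,190))
print(onz(t,165,191,.087),onz(t,402.1,224.75,.075))
E
```

```text
stand -4.986974232191197 bar -4.786989991618562 -3.5712080858253956
foot -13.175504622586256 -12.856827332952465
[0.5876944  0.18534526 0.087     ] [ 0.49960013 -0.35755879  0.075     ]
```

>>> apply_moves([
  {"x":4.4,"y":9,"z":2,"yaw":8},
  {"x":6.6,"y":13,"z":2,"yaw":16},
  {"x":9,"y":18,"z":2,"yaw":24},
  {"x":12,"y":24,"z":2,"yaw":32},
  {"x":15,"y":30,"z":2,"yaw":40},
  {"x":18,"y":36,"z":2,"yaw":48},
  {"x":21,"y":42,"z":2,"yaw":56},
  {"x":24,"y":48,"z":2,"yaw":62},
  {"x":27,"y":54,"z":2,"yaw":66},
  {"x":30,"y":60,"z":2,"yaw":66},
])

```text
schema error: expected keys x, y, z, yaw, hand
```

>>> apply_moves([
  {"x":3,"y":6,"z":2,"yaw":8,"hand":1},
  {"x":6,"y":12,"z":2,"yaw":16,"hand":1},
  {"x":9,"y":18,"z":2,"yaw":24,"hand":1},
  {"x":12,"y":24,"z":2,"yaw":32,"hand":1},
  {"x":15,"y":30,"z":2,"yaw":40,"hand":1},
  {"x":18,"y":36,"z":2,"yaw":48,"hand":1},
  {"x":21,"y":42,"z":2,"yaw":56,"hand":1},
  {"x":24,"y":48,"z":2,"yaw":62,"hand":1},
  {"x":27,"y":54,"z":2,"yaw":66,"hand":1},
  {"x":30,"y":60,"z":2,"yaw":66,"hand":1},
], newtons=40)

```text
clock: 1.65
position: [0.4844, -0.032, 0.2471]
ee_rot: [2.312, 2.126, 0.001]
force: [0.7, -1.4, -0.1]
width: 1.001
gripper_force: 0.0
```

```bash
python3 - <<'E'
from h import *
o=observe();print(o["position"],o["ee_rot"],np.round(o["joints"],2));m=camera_model("wrist");print(np.round(m["T"],3).tolist(),np.round(m["camera_matrix"],0).tolist())
E
```

```text
[ 0.48441455 -0.03203269  0.2471108 ] [2.31181371e+00 2.12579430e+00 7.37093219e-04] [ 0.4   0.24 -0.53  1.84  0.14  1.1  -0.27]
[[0.996, 0.08, 0.024, 0.491], [-0.084, 0.954, 0.286, 0.045], [0.0, -0.287, 0.958, 0.406], [0.0, 0.0, 0.0, 1.0]] [[282.0, 0.0, 251.0], [0.0, 282.0, 186.0], [0.0, 0.0, 1.0]]
```

>>> apply_moves([
  {"x":4,"y":5,"z":0,"yaw":0,"hand":1},
  {"x":7,"y":10,"z":0,"yaw":0,"hand":1},
  {"x":10.3,"y":15,"z":0,"yaw":0,"hand":1},
  {"x":10.3,"y":15,"z":0,"yaw":0,"hand":1},
])

```text
clock: 2.15
position: [0.5875, 0.1219, 0.2462]
ee_rot: [-2.304, -2.132, -0.003]
force: [-0.6, -0.0, -0.4]
width: 0.996
gripper_force: 0.0
```

```bash
cat > look.py <<'E'
from h import *
import sys,pickle
n=sys.argv[1];o=observe();m=camera_model("wrist");im=get_image("wrist")
cv2.imwrite(f"pics/{n}.png",im);pickle.dump(m,open(n+".pkl","wb"))
r=o["ee_rot"];R=cv2.Rodrigues(np.array(r))[0]
print(o["position"],"ytool",np.degrees(np.arctan2(R[1,1],R[0,1])),"clock",o["clock"])
for q in sys.argv[2:]:
    for r in silhouettes(q,"wrist"):
        c=np.argwhere(r["mask"])[:,::-1].astype(np.float32)
        print(q,round(r["p"],2),np.round(r["rect"]),cv2.minAreaRect(c), c.mean(0))
E
python3 look.py w1 tbolt
```

```text
[0.58747135 0.1219427  0.2462459 ] ytool -4.45899828421038 clock 2.15
tbolt 0.9 [214. 184. 257. 210.] ((237.0, 197.0), (26.0, 40.0), 90.0) [237.4988  198.29567]
tbolt 0.86 [321.  54. 373.  93.] ((343.9945068359375, 77.318359375), (49.77461242675781, 34.82509994506836), 43.2642936706543) [344.2938   74.63315]
tbolt 0.85 [130. 105. 184. 138.] ((156.84268188476562, 119.15166473388672), (50.77389144897461, 29.46793556213379), 32.0053825378418) [157.82841 121.78932]
tbolt 0.75 [234.  85. 265. 138.] ((249.0, 111.5), (51.0, 30.0), 90.0) [248.73921 110.92589]
tbolt 0.56 [177. 281. 306. 316.] ((242.0, 298.5), (33.0, 134.0), 90.0) [231.9627  298.94452]
```

>>> apply_moves([
  {"x":0,"y":6.5,"z":0,"yaw":0,"hand":1},
  {"x":0,"y":6.5,"z":0,"yaw":0,"hand":1},
  {"x":0,"y":6.5,"z":0,"yaw":0,"hand":1},
])

```text
clock: 2.62
position: [0.5865, 0.1801, 0.2469]
ee_rot: [2.313, 2.125, -0.001]
force: [0.3, -1.3, 0.5]
width: 1.0
gripper_force: 0.0
```

```bash
python3 look.py w2 tbolt; python3 -c "
import cv2,numpy as np
c=np.hstack([cv2.imread('pics/w1.png')[:,56:456],cv2.imread('pics/w2.png')[:,56:456]]);cv2.imwrite('pics/w12.png',c)"
```

```text
[0.58650517 0.18010465 0.24686085] ytool -4.855792466114169 clock 2.625
tbolt 0.96 [236. 136. 272. 187.] ((251.23971557617188, 161.4726104736328), (30.95245933532715, 46.511451721191406), 24.443954467773438) [253.14444 159.96791]
tbolt 0.95 [222. 218. 263. 253.] ((241.01344299316406, 234.27841186523438), (28.594852447509766, 41.02566909790039), 83.1572265625) [242.45705 235.97879]
tbolt 0.77 [140. 152. 189. 184.] ((165.60243225097656, 163.994384765625), (46.734169006347656, 27.649009704589844), 23.428695678710938) [166.54129 166.48955]
tbolt 0.76 [325. 107. 373. 140.] ((346.20770263671875, 120.83847045898438), (49.98599624633789, 30.884647369384766), 7.125016689300537) [343.9857   121.676834]
```

View pics/w12.png

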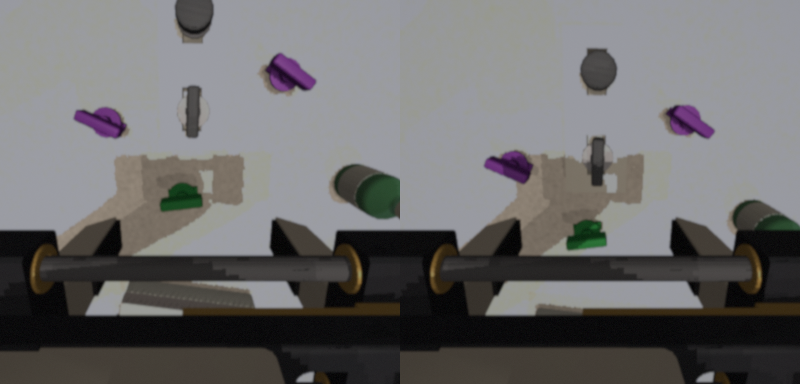

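The left half (w1) shows the bar centred at (249,111), and the right half (w2) at (253,161), straight above the green look-alike. The round knob is at (254,70) in w2.

```bash
python3 - <<'E'
from h import *
import pickle
a,b=[pickle.load(open(f"w{i}.pkl","rb")) for i in(1,2)]
t=camera_model("top")
print(tri([ray(a,249,111.5),ray(b,253,161.5)]),tri([ray(a,249,111.5),ray(b,253,161.5),ray(t,165,191)]))
for m,u,v in((a,249,111.5),(b,253,161.5)): print(onz(m,u,v,.083),m["T"][:3,3])
for m,ps in((a,((249,87),(249,136))),(b,((255,138),(253,185)))):
    f=[onz(m,*p,.083) for p in ps];print(f,np.linalg.norm(f[0]-f[1]))
E
```

```text
[0.58939601 0.18961204 0.07813388] [0.58902764 0.18883045 0.07215466]
[0.58983118 0.18974731 0.083     ] [0.5936277  0.19880122 0.40521748]
[0.58907919 0.19062352 0.083     ] [0.59312272 0.25760506 0.40545879]
[array([0.5918907 , 0.21526257, 0.083     ]), array([0.58767088, 0.16298337, 0.083     ])] 0.05244923600051783
[array([0.59360963, 0.21752435, 0.083     ]), array([0.586701  , 0.16217097, 0.083     ])] 0.05578283917757828
```

>>> apply_moves([
  {"x":0.3,"y":0.9,"z":-5,"yaw":0,"hand":0},
  {"x":0.3,"y":0.9,"z":-10,"yaw":0,"hand":0},
  {"x":0.3,"y":0.9,"z":-14,"yaw":0,"hand":0},
  {"x":0.3,"y":0.9,"z":-17,"yaw":0,"hand":0},
  {"x":0.3,"y":0.9,"z":-18.7,"yaw":0,"hand":0},
  {"x":0.3,"y":0.9,"z":-18.7,"yaw":0,"hand":0},
  {"x":0.3,"y":0.9,"z":-18.7,"yaw":0,"hand":0},
], newtons=40)

```text
clock: 3.6
position: [0.5906, 0.1904, 0.0611]
ee_rot: [2.313, 2.125, 0.003]
force: [-0.4, -0.4, 0.4]
width: 0.5
gripper_force: 0.0
```

```bash
python3 - <<'E'
from h import *
o=observe();print(o["position"],o["width"],o["force"])
im=get_image("wrist");s=get_image("side")
c=np.vstack([cv2.resize(im[120:320,130:380],(500,400)),cv2.resize(s[90:190,190:315],(250,200)).repeat(1,0) if 0 else np.zeros((1,500,3),np.uint8)])
c=np.hstack([c[:400],cv2.resize(s[90:223,200:300],(300,400))]);cv2.imwrite("pics/g.png",c)
E
```

```text
[0.59059819 0.19041581 0.0610869 ] 0.4996699224192049 [-0.4030221  -0.37063164  0.41524475]
```

View pics/g.png

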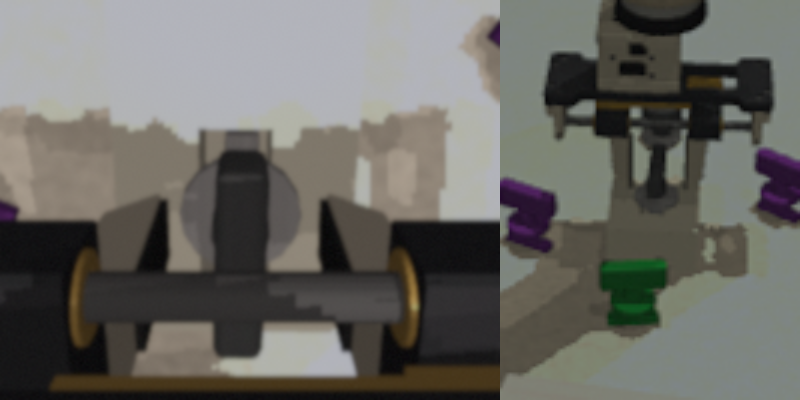

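The bar (about (240,250) in the left crop) is centred between the open fingers, so I'll close and lift.

>>> apply_moves([
  {"x":0,"y":0,"z":0,"yaw":0,"hand":-1},
  {"x":0,"y":0,"z":0,"yaw":0,"hand":-1},
  {"x":0,"y":0,"z":0,"yaw":0,"hand":-1},
  {"x":0,"y":0,"z":0,"yaw":0,"hand":-1},
  {"x":0,"y":0,"z":2,"yaw":0,"hand":-1},
  {"x":0,"y":0,"z":5,"yaw":0,"hand":-1},
  {"x":0,"y":0,"z":9,"yaw":0,"hand":-1},
  {"x":0,"y":0,"z":13,"yaw":0,"hand":-1},
  {"x":0,"y":0,"z":17,"yaw":0,"hand":-1},
  {"x":0,"y":0,"z":18,"yaw":0,"hand":-1},
], newtons=55)

```text
clock: 4.95
position: [0.5906, 0.1913, 0.2436]
ee_rot: [2.311, 2.125, 0.008]
force: [-0.3, 0.3, -2.9]
width: 0.157
gripper_force: 55.0
```

>>> apply_moves([
  {"x":-1,"y":-5,"z":0,"yaw":-1,"hand":-1},
  {"x":-2,"y":-11,"z":0,"yaw":-2,"hand":-1},
  {"x":-3,"y":-17,"z":0,"yaw":-3,"hand":-1},
  {"x":-4,"y":-23,"z":0,"yaw":-4,"hand":-1},
  {"x":-5,"y":-29,"z":0,"yaw":-5,"hand":-1},
  {"x":-6,"y":-35,"z":0,"yaw":-6,"hand":-1},
  {"x":-7,"y":-41,"z":0,"yaw":-7,"hand":-1},
  {"x":-8,"y":-47,"z":0,"yaw":-8,"hand":-1},
  {"x":-9,"y":-53,"z":0,"yaw":-8,"hand":-1},
  {"x":-9,"y":-58,"z":0,"yaw":-8,"hand":-1},
])

```text
clock: 6.2
position: [0.4976, -0.3923, 0.2389]
ee_rot: [-2.456, -1.956, 0.002]
force: [1.0, 0.5, -1.4]
width: 0.158
gripper_force: 55.0
```

>>> apply_moves([
  {"x":0,"y":-5,"z":0,"yaw":0,"hand":-1},
  {"x":0,"y":-5,"z":0,"yaw":0,"hand":-1},
  {"x":0,"y":-5,"z":0,"yaw":0,"hand":-1},
  {"x":0,"y":-5,"z":0,"yaw":0,"hand":-1},
])

```text
clock: 6.7
position: [0.5001, -0.4379, 0.2396]
ee_rot: [-2.453, -1.962, -0.001]
force: [-0.4, 0.2, -2.3]
width: 0.16
gripper_force: 55.0
```

```bash
python3 look.py v1 && python3 -c "
from h import *
print(observe()['joints'])"
```

```text
[ 0.50011362 -0.43793616  0.23958605] ytool -12.699611002220555 clock 6.7
[ 0.86637958  0.52214282 -0.36121189  1.42177725  0.18745125  1.23188183
  0.26514697]
```

View pics/v1.png

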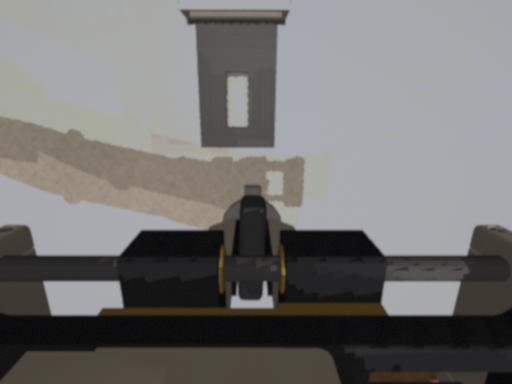

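In v1 the slot lies at about (238,100) inside the dark foot. The rack edge is above it, and the bolt hangs upright in the grip at (250,235).

```bash
python3 - <<'E'
from h import *
import pickle
a=pickle.load(open("v1.pkl","rb"));t=camera_model("top");s=camera_model("side")
im=cv2.imread("pics/v1.png",0);r=im[55:140,205:272]
_,b=cv2.threshold(r,0,255,cv2.THRESH_OTSU)
n,l,st,ce=cv2.connectedComponentsWithStats(b)
for i in range(1,n):
    if 300<st[i,4]<2500:
        c=np.argwhere(l==i)[:,::-1].astype(np.float32)+[205,55];q=cv2.minAreaRect(c.astype(np.float32));print(q,st[i])
        P=np.array([onz(a,*p,.075) for p in cv2.boxPoints(q)]);print(P)
        print(P.mean(0),np.linalg.norm(P[0]-P[1]),np.linalg.norm(P[1]-P[2]))
        u,v=q[0];print("tri",tri([ray(a,u,v),ray(t,402.1,224.75)]),tri([ray(a,u,v),ray(t,402.1,224.75),ray(s,217,335)]))
for p,q in(((197,25),(202,147)),((277,25),(274,147)),((228,75),(228,127)),((247,75),(248,127))):
    d=onz(a,*p,.075)-onz(a,*q,.075);print(np.degrees(np.arctan2(-d[0],d[1])))
E
```

```text
((237.0, 100.49998474121094), (50.99999237060547, 19.999996185302734), 90.0) [  22   20   21   52 1036]
[[ 0.49746614 -0.32955363  0.075     ]
 [ 0.51837712 -0.33427255  0.075     ]
 [ 0.5063375  -0.38653141  0.075     ]
 [ 0.48436194 -0.38157586  0.075     ]]
[ 0.50163568 -0.35798336  0.075     ] 0.02143681847987788 0.05362779146608222
tri [ 0.50071806 -0.35735704  0.07548511] [ 0.50176841 -0.35774955  0.07346334]
-13.25164415847258
-12.806937489535224
-14.080233692074103
-11.793563230155156
```

>>> apply_moves([
  {"x":0.1,"y":4,"z":0,"yaw":0,"hand":-1},
  {"x":0.1,"y":8,"z":0,"yaw":0,"hand":-1},
  {"x":0.1,"y":8,"z":-4,"yaw":0,"hand":-1},
  {"x":0.1,"y":8,"z":-8,"yaw":0,"hand":-1},
  {"x":0.1,"y":8,"z":-11,"yaw":0,"hand":-1},
  {"x":0.1,"y":8,"z":-11,"yaw":0,"hand":-1},
  {"x":0.1,"y":8,"z":-11,"yaw":0,"hand":-1},
])

```text
clock: 7.62
position: [0.5016, -0.3595, 0.1312]
ee_rot: [2.454, 1.959, 0.001]
force: [-0.3, -0.2, -1.6]
width: 0.159
gripper_force: 55.0
```

```bash
python3 look.py v2; python3 - <<'E'
from h import *
im=cv2.imread("pics/v2.png");s=get_image("side")
cv2.imwrite("pics/g2.png",np.hstack([cv2.resize(im[100:320,150:360],(382,400)),cv2.resize(s[240:374,160:294],(400,400))]))
E
```

```text
[ 0.5016425 -0.3595408  0.1312455] ytool -12.778513985467548 clock 7.625
```

View pics/g2.png

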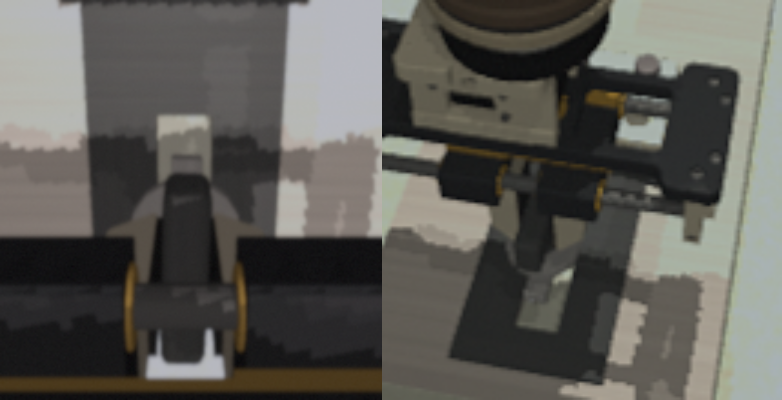

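The bolt hangs straight over the slot, in line with it: (185,150) in the left crop and (540,300) in the right. Lowering.

>>> apply_moves([
  {"x":0,"y":0.1,"z":-1,"yaw":0,"hand":-1},
  {"x":0,"y":0.1,"z":-2,"yaw":0,"hand":-1},
  {"x":0,"y":0.1,"z":-2.7,"yaw":0,"hand":-1},
  {"x":0,"y":0.1,"z":-3.4,"yaw":0,"hand":-1},
  {"x":0,"y":0.1,"z":-3.8,"yaw":0,"hand":-1},
  {"x":0,"y":0.1,"z":-4.0,"yaw":0,"hand":-1},
  {"x":0,"y":0.1,"z":-4.0,"yaw":0,"hand":-1},
])

```text
clock: 8.6
position: [0.5009, -0.3587, 0.0899]
ee_rot: [2.455, 1.959, 0.0]
force: [0.9, -0.6, -2.0]
width: 0.158
gripper_force: 55.0
```

>>> apply_moves([
  {"x":0,"y":0.05,"z":-0.1,"yaw":0,"hand":-1},
  {"x":0,"y":0.05,"z":-0.2,"yaw":0,"hand":-1},
  {"x":0,"y":0.05,"z":-0.2,"yaw":0,"hand":-1},
])

```text
clock: 8.98
position: [0.501, -0.3588, 0.0896]
ee_rot: [2.454, 1.958, -0.0]
force: [-4.6, 1.8, 13.9]
width: 0.157
gripper_force: 55.0
```

>>> apply_moves([
  {"x":0,"y":0,"z":0.1,"yaw":-10,"hand":-1},
  {"x":0,"y":0,"z":0.1,"yaw":-20,"hand":-1},
  {"x":0,"y":0,"z":0.1,"yaw":-30,"hand":-1},
  {"x":0,"y":0,"z":0.1,"yaw":-40,"hand":-1},
  {"x":0,"y":0,"z":0.1,"yaw":-50,"hand":-1},
  {"x":0,"y":0,"z":0.1,"yaw":-60,"hand":-1},
  {"x":0,"y":0,"z":0.1,"yaw":-70,"hand":-1},
  {"x":0,"y":0,"z":0.1,"yaw":-80,"hand":-1},
  {"x":0,"y":0,"z":0.1,"yaw":-88,"hand":-1},
  {"x":0,"y":0,"z":0.1,"yaw":-88,"hand":-1},
])

```text
clock: 10.22
position: [0.5017, -0.3586, 0.0897]
ee_rot: [3.126, -0.294, 0.003]
force: [0.4, -0.1, 5.6]
width: 0.157
gripper_force: 55.0
```

```bash
python3 - <<'E'
from h import *
o=observe();print(o["joints"],o["ft_torque"])
R=cv2.Rodrigues(o["ee_rot"])[0];print(np.degrees(np.arctan2(R[1,1],R[0,1])))
E
```

```text
[ 0.49991134  0.5565879   0.04922699  1.7470172  -0.03462838  0.83631136
 -1.19368423] [-0.01853211 -0.08545408 -0.10220315]
-100.75756408205234
```

Turned 88° so far with no stop felt. Next I'll settle at the stop and then tighten in small steps.

>>> apply_moves([
  {"x":0,"y":0,"z":0,"yaw":-5,"hand":-1},
  {"x":0,"y":0,"z":0,"yaw":-10,"hand":-1},
  {"x":0,"y":0,"z":0,"yaw":-10,"hand":-1},
  {"x":0,"y":0,"z":0,"yaw":-18,"hand":-1},
  {"x":0,"y":0,"z":0,"yaw":-26,"hand":-1},
  {"x":0,"y":0,"z":0,"yaw":-34,"hand":-1},
  {"x":0,"y":0,"z":0,"yaw":-42,"hand":-1},
  {"x":0,"y":0,"z":0,"yaw":-50,"hand":-1},
  {"x":0,"y":0,"z":0,"yaw":-50,"hand":-1},
])

```text
clock: 11.35
position: [0.5016, -0.3587, 0.0897]
ee_rot: [2.711, -1.587, 0.004]
force: [-0.3, -0.7, 7.0]
width: 0.163
gripper_force: 55.0
```

```bash
python3 - <<'E'
from h import *
o=observe();print(o["joints"],o["ft_torque"])
R=cv2.Rodrigues(o["ee_rot"])[0];print(np.degrees(np.arctan2(R[1,1],R[0,1])))
E
```

```text
[ 0.34011143  0.56683654  0.28467282  1.76173591 -0.20373628  0.8395909
 -1.91131959] [0.00031437 0.10470659 0.04838933]
-150.69947709830583
```

>>> apply_moves([
  {"x":0,"y":0,"z":0,"yaw":-8,"hand":-1},
  {"x":0,"y":0,"z":0,"yaw":-16,"hand":-1},
  {"x":0,"y":0,"z":0,"yaw":-24,"hand":-1},
  {"x":0,"y":0,"z":0,"yaw":-30,"hand":-1},
  {"x":0,"y":0,"z":0,"yaw":-30,"hand":-1},
  {"x":0,"y":0,"z":0,"yaw":-30,"hand":-1},
])

```text
clock: 12.1
position: [0.5012, -0.3587, 0.0897]
ee_rot: [-2.21, 2.233, -0.003]
force: [-0.4, 0.5, 8.2]
width: 0.161
gripper_force: 55.0
```

```bash
python3 - <<'E'
from h import *
o=observe();print(o["joints"],o["ft_torque"],o["force"])
R=cv2.Rodrigues(o["ee_rot"])[0];print(np.degrees(np.arctan2(R[1,1],R[0,1])))
E
```

```text
[ 0.24601854  0.5838673   0.42761793  1.77039889 -0.30861908  0.85225828
 -2.33610053] [0.16128367 0.2183856  0.03383557] [-0.4192612   0.45665893  8.16916471]
179.40617478854114
```

>>> apply_moves([
  {"x":0,"y":0,"z":0,"yaw":0,"hand":-0.2},
  {"x":0,"y":0,"z":0,"yaw":0,"hand":-0.2},
  {"x":0,"y":0,"z":0,"yaw":0,"hand":-0.2},
  {"x":0,"y":0,"z":3,"yaw":0,"hand":-0.2},
  {"x":0,"y":0,"z":8,"yaw":0,"hand":-0.2},
  {"x":0,"y":0,"z":13,"yaw":0,"hand":-0.2},
  {"x":-4,"y":0,"z":16,"yaw":0,"hand":-0.2},
  {"x":-8,"y":6,"z":16,"yaw":0,"hand":-0.2},
  {"x":-8,"y":10,"z":16,"yaw":0,"hand":-0.2},
  {"x":-8,"y":10,"z":16,"yaw":0,"hand":-0.2},
])

```text
clock: 13.35
position: [0.4205, -0.2544, 0.2488]
ee_rot: [-2.21, 2.23, 0.002]
force: [0.4, -1.4, -0.5]
width: 0.403
gripper_force: 0.0
```

```bash
python3 - <<'E'
from h import *
m=camera_model("wrist");w=get_image("wrist");s=get_image("side");t=get_image("top")
for i,n in((s,"side"),(t,"top"),(w,"wrist")):print(proj(camera_model(n),(.501,-.3577,.117)))
f=lambda im,x,y,k:cv2.resize(im[max(y,0):y+k,max(x,0):x+k],(400,400),interpolation=cv2.INTER_CUBIC)
cv2.imwrite("pics/e.png",np.hstack([f(s,170,280,90),f(t,365,185,80)]));cv2.imwrite("pics/ew.png",w)
E
```

```text
(np.float64(214.01676206529427), np.float64(320.40997354223606))
(np.float64(408.8346682837247), np.float64(224.80695932070185))
(np.float64(167.16728007421148), np.float64(80.12886016151143))
```

View pics/e.png

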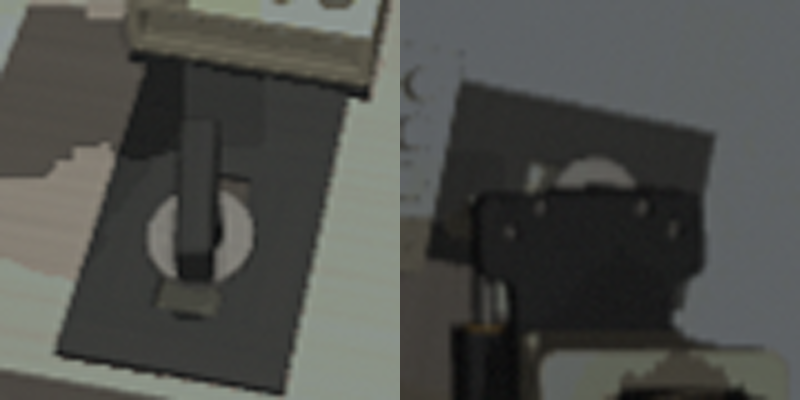

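The side crop shows the washer lying flat on the foot, centred at about (202,240). The bar has swung through about 168° in all, and the gripper is clear.

```bash
python3 -c "
from cell import *
print(sign_off())"
```

```text
the job is handed in; nothing more can be done
None
```

I handed the job in at about 13.5 s: the T-bolt is in the framed slot with its washer flat on the foot and its bar turned about 168° clockwise. If the head met its stops, it stands square and the nut is about 1.2 rad tight, but I couldn't see the head itself; the gripper is clear, and the round-knobbed screw was left in its stand.

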